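# Pack the eyelet kit tray

## Task

Pack the grey tray for the next eyelet job: stand the thread spool on the green liner and the small round steel die on the blue liner, and lay the black-and-silver eyelet punch along the pocket with the yellow liner and the binder clip on the red liner, each wholly inside its own pocket and flat on the liner, not propped on a wall. Leave the bigger heel-shaped die and the orange-handled awl that lie among them where they are; they belong to another job.

Things in the scene. Friction and masses are not known exactly. Their poses are not given: they have to be found in the camera images.
- spool: Thread spool standing upright, brown thread and pale grey end discs, 36 mm across, 45 mm tall (discs 6 mm thick, the thread between them 31 mm across), 30 g. Origin: centre of its underside; z up along its axis. Belongs on the green liner, upright.
- round_die: Small ROUND steel cutting die, a bright ring 40 mm across and 35 mm tall, standing upright, about 80 g. Origin: centre of its underside, z up along its axis. Treat it as a solid drum 40 mm across and 31 mm tall: grip it round the outside, the fingers cannot go into it. Belongs on the blue liner, upright.
- punch: Eyelet setting punch lying down: a bar with a black handle and a silver nose, 112 mm long along its y, 18 mm wide (x) and 18 mm thick (z), 110 g. Origin: middle of its length, at the underside. The handle fills y = -29 to +56 mm (18 mm square), the nose y = -56 to -29 mm is 12 mm thick. Grip it across x. Belongs on the yellow liner, lying lengthwise in the pocket; either end may lead.
- clip_body (a point): The middle of the black body of a binder clip lying on its side with its wire handles out towards +x. The solid body is 16 mm (x) by 32 mm (y) by 14 mm tall (z up), this point is at its centre, 7 mm above its underside; the thin wire handles reach 30 mm from this point towards +x and are only for looks. 15 g. Grip it across y (32 mm) or x (16 mm). Belongs on the red liner, lying as it is; any yaw.
- awl_orange: Look-alike of the punch: a loose awl lying down, orange handle and thin steel spike, 144 mm long along its y, 27 mm wide and thick. Origin: middle of its length, at the underside; the spike points to -y. Stays where it is (not the awl at the back wall).
- heel_die: Look-alike of the round die: a bigger, D-shaped (heel-shaped) steel die, 74 x 64 mm, 31 mm tall. Origin: its middle, at the underside. Stays where it is.
- liner_green: Green 2 mm floor liner of one pocket of the fixed grey tray, which stands on short feet. Origin: centre of its underside, 20 mm above the table (top at 22 mm); x along the pocket, y across it, z up. The tray has four such pockets in a row along y (pitch 78 mm, colours in any order), each 132 mm (x) by 74 mm (y) inside; walls 4 mm thick, tops 30 mm above the table.
- liner_blue: Blue floor liner of another pocket of the same tray; sizes and axes as the green one. Behind the tray stands a fixed die press: its plates, up to 0.15 m high, fill x > 0.55 m for y < -0.14 m; carry things round its front, nearer the robot.
- liner_yellow: Yellow floor liner of another pocket of the same tray; sizes and axes as the green one.
- liner_red: Red floor liner of another pocket of the same tray; sizes and axes as the green one.
There are look-alikes about, which are no part of the job. What is shaped like the part that bears clip_body but purple is not meant.

How it is judged:
By the outcome, as a careful person would: the job done as asked, in the order asked, and still so for the second after the job is handed in, with the robot touching nothing.
It also fails if it takes over 109 s, if anything falls off the work surface, if the arm or the gripper's body presses on something with over 40 N, if the wrist force passes 120 N, or if a joint passes its speed limit or range.

## Robot

A 6-joint arm with a two-finger parallel gripper is mounted at the origin on a cart in front of the work surface, level with it; the furniture and walls round the work are solid. World frame = base frame: x ahead of the robot, y to its left, z up, the work surface at z = 0. Lengths are in m, angles in rad, forces in N, time in s.
With the tool pointing down it reaches from about 0.35 to 0.725 m from the base axis. Payload 6 kg.
Tool frame: the origin (TCP) lies at the very end of the fingers, on their centre line; the grasp point (between the pads) lies 19 mm behind it; z points along the fingers, y is the line along which they close (so a half turn about z gives the same grasp; the last joint's range is limited). The gripper opens to 85 mm and grips with 20 to 120 N. Pads are 22 mm wide; open, the fingers measure 114 mm over their backs; the gripper's body (76 mm by 85 mm) begins 54 mm behind the grasp point. The pads swing forward as they close: fully open they stand 13 mm farther back than shut.
Start: joints at [-0.827, 0.04, 0.085, 0, -1.615, -0.334], TCP at [0.239, -0.55, 0.231] pointing down, gripper open.
Joint ranges: [-2.56, 2.56], [-1.29, 2.01], [-1.08, 1.49], [-3.29, 1.98], [-2.81, -0.18], [-2.99, 2.99]. Speed limits (rad/s): [2.57, 2.57, 3.01, 3.14, 3.14, 3.14].

## Interface

Orientations are given as a 3x3 rotation matrix whose columns are the frame's x, y, z axes.
In Python, from cell import manip, imaging, finder gives the robot as it stands.
- The arm moves only by the tool move_arm, never from a script. Its argument "deltas" is a list of rows, each a list of 3 entries, a list of its own where there are three numbers: the closure, from 0 (fully open) to 1 (shut), then the shift along the tool's x, y, z in units of 30 cm (1.0 is 30 cm), then the turn, a rotation vector about the tool's x, y, z in units of 60 degrees (1.0 is 60 degrees). In form: [[grip, [tx, ty, tz], [ax, ay, az]], ...]. A call has 1 to 20 rows; each row shifts and turns the commanded pose from where the row before left it, along the tool's axes as they then stand; what a row does not reach is not made up. A row lasts 1/10 s, in which the tool goes at most 50 mm and 8.59 degrees, less where a joint would pass 70% of its speed; a pose out of reach is approached as far as the arm can. A call with a number of a shift or a turn outside -1 to 1 is refused whole. A call with a gripper value outside its range is refused whole. The fingers move at their own pace and stop on an object; "squeeze" is the grip in N (left out, the last holds). Time passes only in rows, so rows that do not move let the fingers close. It gives the time, the measured TCP pose, the force, the opening and the grip force at its end, in the units of the state.
- manip.observe(): the state, without advancing time (a new reading comes with each control period).
- imaging.grab_frame(name): name is "scene" or "top" or "wrist"; returns (picture, depth): 400x640x3 uint8, red, green, blue; 400x640 float32, m along the optical axis (not along the pixel's ray), 0 where there is no reading.
- imaging.camera_info(name): a dict with "intrinsics" (3x3 intrinsics, pixels), "camera_from_world" (4x4, takes a point from world to camera coordinates). Camera axes: x right, y down, z forward; pixel columns grow to the right and rows downward; lengths in m; the calibration is good to about 2 mm. A picture is of the moment at which its call begins: read the wrist's pose just before it. camera_info takes no time and is no camera call; for the wrist camera it gives the pose at the moment of the call.
- manip.job_done(): hands the job in; it is judged then, once.
Trained networks look in the newest picture that a camera, given by its name, has taken for a name from the list of things; names that differ only in an ending like _2 or _b are one class to them, and where a whole thing is asked for, a point or a joint stands for the part that bears it (a point fixed in the world has none). Each returns a list of dicts, best first, with "conf" (0 to 1); they miss things now and then, are a little off and sometimes report something else, mostly with a low value. They report only what shows in the picture. A call takes as long as a camera call. They do not tell look-alikes from the thing itself.
- finder.search_frame(name, camera): "point" ([column, row] in pixels, amid what is visible of it).
- finder.trace(name, camera): "pixels" (400x640 bool, what is visible of it) and "point" ([column, row] in pixels, amid what is visible of it).
- finder.spot_point(name, camera): "point" ([column, row] in pixels: a listed point, or the origin of a listed thing).
The state is a dict: "time_s": time; "joint_pos": joint angles; "qd": joint speeds; "joint_efforts": joint torques, N m; "tcp_pos": TCP position; "eef_rot": TCP orientation; "contact_force": force on the tool from outside, world axes, zero at the start; "ft_torque": the same for the moment, N m; "opening": finger opening in m; "grip_force": force on a finger pad.
Only numpy, scipy, OpenCV 4.12 (cv2) and the standard library are available. Lean on these libraries where they do the work, as an engineer would, in place of code of your own. Each camera call takes 0.05 s, during which the arm holds its last target. There are 200 camera calls.

## Working session

There is one attempt and no reset: what is moved stays moved. The work goes in short steps, Python scripts to look and compute and a tool call to move; the robot and the scene stay as the last step left them, time stands still between calls to the robot, and variables do not carry over. Pictures are saved under pics/ and viewed, at most 14 in all, crops included, and the job is handed in when it is done.

Besides the shell and the picture viewer there is one more tool, called after ">>>" by a JSON object that holds its "op" and its "data". move_arm: Moves the arm, as the interface text tells. Shifts and turns lie within -1 to 1; 1 stands for 30 cm of shift or 60 degrees of turn. Its arguments: {"type":"object","properties":{"deltas":{"type":"array","items":{"type":"array"}},"squeeze":{"type":"number"}},"required":["deltas"]}

```bash
ls; mkdir -p pics; cat > h.py <<'E'
import numpy as np, cv2
from cell import manip, imaging, finder
def save(name,fn,pic): cv2.imwrite('pics/'+fn,cv2.cvtColor(pic,cv2.COLOR_RGB2BGR))
def unproj(cam,px,d):
    i=imaging.camera_info(cam);K=np.array(i['intrinsics']);T=np.linalg.inv(np.array(i['camera_from_world']))
    p=np.linalg.inv(K)@np.array([px[0],px[1],1])*d
    return T[:3,:3]@p+T[:3,3]
def cloud(cam,depth):
    i=imaging.camera_info(cam);K=np.array(i['intrinsics']);T=np.linalg.inv(np.array(i['camera_from_world']))
    v,u=np.mgrid[0:400,0:640]
    P=np.stack([(u-K[0,2])/K[0,0]*depth,(v-K[1,2])/K[1,1]*depth,depth],-1)
    return P@T[:3,:3].T+T[:3,3]
E
python3 - <<'E'
from h import *
np.set_printoptions(precision=4,suppress=True)
s=manip.observe();print(s['tcp_pos'],s['eef_rot'],s['opening'],s['time_s'])
for c in ['top','scene']:
    p,d=imaging.grab_frame(c);save(c,c+'0.png',p)
    C=cloud(c,d)
    for n in ['spool','round_die','punch','clip_body','awl_orange','heel_die','liner_green','liner_blue','liner_yellow','liner_red']:
        for r in finder.trace(n,c)[:3]:
            m=r['pixels']&(d>0);Q=C[m]
            print(c,n,round(r['conf'],2),np.round(r['point']),m.sum(),Q.mean(0) if len(Q) else '',np.percentile(Q,[2,98],axis=0).round(3).tolist() if len(Q) else '')
print(manip.observe()['time_s'])
E
```

```text
pics
[ 0.239  -0.55    0.2303] [[-0.9172 -0.3984 -0.0009]
 [-0.3984  0.9172  0.0016]
 [ 0.0001  0.0018 -1.    ]] 0.08547490878094811 0.0
top spool 0.75 [312. 160.] 168 [0.6321 0.07   0.0392] [[0.619, 0.056, 0.003], [0.65, 0.084, 0.05]]
top round_die 0.49 [235. 222.] 112 [0.4713 0.254  0.0221] [[0.453, 0.234, 0.002], [0.491, 0.272, 0.037]]
top round_die 0.34 [286. 233.] 72 [0.4462 0.1427 0.0165] [[0.426, 0.109, 0.008], [0.455, 0.169, 0.032]]
top punch 0.61 [268. 168.] 304 [0.6159 0.1941 0.0142] [[0.571, 0.167, -0.001], [0.666, 0.222, 0.021]]
top clip_body 0.61 [198. 252.] 79 [0.3898 0.3615 0.0125] [[0.377, 0.353, -0.001], [0.405, 0.371, 0.018]]
top clip_body 0.52 [186. 228.] 92 [0.4608 0.3988 0.0123] [[0.445, 0.39, -0.001], [0.476, 0.41, 0.018]]
top awl_orange 0.73 [191. 160.] 275 [0.6355 0.382  0.0226] [[0.626, 0.34, 0.014], [0.648, 0.422, 0.029]]
top heel_die 0.68 [282. 232.] 116 [0.4441 0.1437 0.0144] [[0.417, 0.109, -0.001], [0.457, 0.169, 0.032]]
top liner_green 0.59 [434. 234.] 1421 [ 0.4481 -0.2324  0.0219] [[0.387, -0.272, 0.018], [0.509, -0.193, 0.026]]
top liner_green 0.53 [
[... 1122 characters left out ...]
.34, 0.001], [0.679, 0.423, 0.028]]
scene heel_die 0.73 [333. 232.] 593 [0.4447 0.1415 0.0175] [[0.411, 0.108, 0.001], [0.482, 0.171, 0.031]]
scene heel_die 0.47 [267. 216.] 278 [0.6107 0.1961 0.0128] [[0.569, 0.169, 0.002], [0.662, 0.224, 0.02]]
scene liner_green 0.57 [410. 180.] 300 [ 0.4503 -0.2429  0.0235] [[0.393, -0.28, 0.021], [0.51, -0.206, 0.029]]
scene liner_blue 0.53 [426. 177.] 230 [ 0.4339 -0.318   0.0233] [[0.382, -0.35, 0.021], [0.489, -0.286, 0.026]]
scene liner_yellow 0.73 [371. 196.] 278 [ 0.4792 -0.0882  0.0233] [[0.429, -0.122, 0.021], [0.531, -0.057, 0.026]]
scene liner_red 0.69 [390. 189.] 363 [ 0.4646 -0.1639  0.0238] [[0.41, -0.201, 0.021], [0.524, -0.114, 0.031]]
1.1
```

```bash
python3 - <<'E'
import cv2,numpy as np
a=cv2.imread('pics/top0.png');b=cv2.imread('pics/scene0.png')
cv2.imwrite('pics/a1.png',np.vstack([cv2.resize(a[125:285,160:500],(800,376),interpolation=cv2.INTER_CUBIC)]))
cv2.imwrite('pics/b1.png',cv2.resize(b[120:310,180:480],(800,507),interpolation=cv2.INTER_CUBIC))
E
```

```text
(no output)
```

View pics/a1.png

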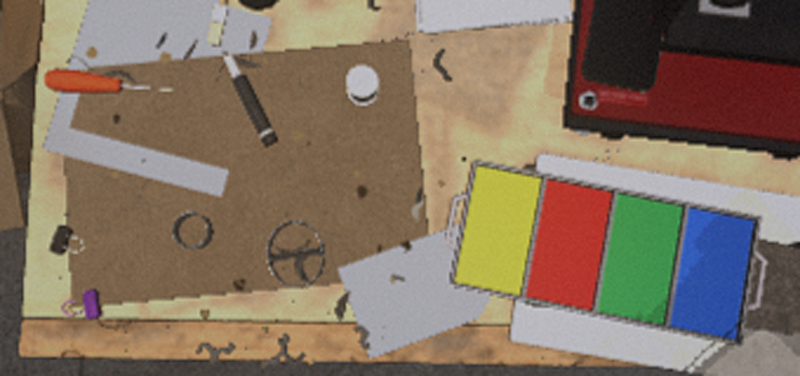

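View pics/b1.png

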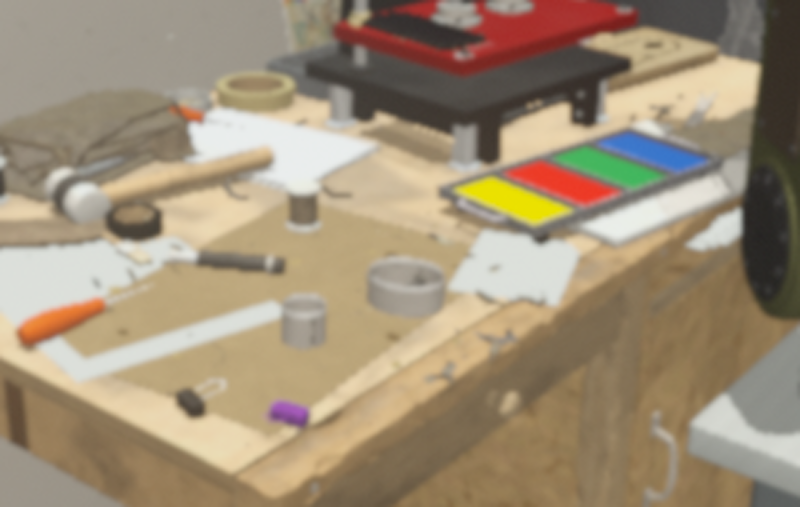

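The top crop shows, from left to right, the orange awl (90,80), the punch (250,100) with its silver nose at the upper end, and the spool (362,85). Below those are the black clip (62,240), the purple decoy (90,303), the round die (193,230) and the heel die (295,252). The liners run yellow, red, green, blue. The black clip is therefore the candidate at about (0.46, 0.40).

```bash
cat >> h.py <<'E'
def plan(target,yaw=None):
    """print shift (units, tool axes) and turn about tool z (units) to reach target TCP with closing axis at yaw deg (mod 180)"""
    s=manip.observe();R=np.array(s['eef_rot']);p=np.array(s['tcp_pos'])
    d=R.T@(np.array(target)-p);n=int(np.ceil(max(np.linalg.norm(d)/.045,1)))
    print('tcp',p.round(4),'t',s['time_s'],'open',round(s['opening'],4),'shift units total',(d/.3).round(4),'mm',(d*1000).round(1),'rows>=',n,'per',(d/.3/n).round(4))
    y=np.degrees(np.arctan2(R[1,1],R[0,1]))
    if yaw is not None:
        a=-((yaw-y+90)%180-90); print('yaw now',y.round(1),'turn about tool z units',round(a/60,4),'rows>=',int(np.ceil(abs(a)/8)), 'tilt',R[:,2].round(4))
def fitcirc(Q):
    (x,y),r=cv2.minEnclosingCircle(Q[:,:2].astype(np.float32)*1000);return np.round([x,y,r],1)
E
python3 - <<'E'
from h import *
np.set_printoptions(precision=4,suppress=True)
for c in ['top','scene']:
    p,d=imaging.grab_frame(c);C=cloud(c,d)
    for n in ['spool','round_die','punch','clip_body']:
        for r in finder.trace(n,c)[:2]:
            m=cv2.erode(r['pixels'].astype(np.uint8),np.ones((2,2)))>0 if n=='x' else r['pixels']
            Q=C[m&(d>0)]; zt=np.percentile(Q[:,2],95);T=Q[Q[:,2]>zt-.008]
            rect=cv2.minAreaRect(T[:,:2].astype(np.float32)*1000)
            print(c,n,round(r['conf'],2),'ztop',zt.round(4),len(T),fitcirc(T),T[:,:2].mean(0),'rect',np.round(rect[0],1),np.round(rect[1],1),round(rect[2],1),'col',p[m].mean(0).round())
L=np.array([[.4764,-.0798],[.4619,-.1557],[.448,-.2328],[.4325,-.3097]])
print('row yaw',np.degrees(np.arctan2(*(L[0]-L[3])[::-1])))
plan([.632,.070,.15],-10.8)
E
```

```text
top spool 0.56 ztop 0.0477 151 [635.   70.4  17.9] [0.6349 0.07  ] rect [635.5  69.6] [34.6 33.2] 0.7 col [170. 167. 170.]
top spool 0.4 ztop 0.0168 72 [459.2 397.3  15. ] [0.46   0.3994] rect [459.5 397.9] [19.6 29.9] 66.6 col [84. 77. 63.]
top round_die 0.58 ztop 0.0251 1373 [478.3 -79.4  70.6] [ 0.4776 -0.0797] rect [478.  -79.5] [ 72.5 129.2] 78.4 col [186. 185.  70.]
top punch 0.72 ztop 0.0203 235 [616.5 198.6  54. ] [0.6138 0.1931] rect [618.1 195.6] [107.9  17.6] 27.8 col [86. 78. 70.]
top clip_body 0.58 ztop 0.0171 65 [460.4 397.8  14.1] [0.4607 0.399 ] rect [460.5 399. ] [17.2 26.9] 85.3 col [66. 59. 50.]
top clip_body 0.58 ztop 0.0164 73 [391.5 362.2  15.7] [0.3909 0.3624] rect [390.6 363.1] [30.2 16. ] 17.3 col [105.  63. 108.]
scene spool 0.52 ztop 0.0467 64 [634.5  69.6  18.8] [0.6312 0.0723] rect [635.1  70. ] [29.9 36.7] 60.4 col [163. 154. 139.]
scene round_die 0.83 ztop 0.0342 120 [470.2 252.1  22.8] [0.4701 0.2533] rect [471.2 253.1] [36.7 43.6] 40.6 col [167. 159. 146.]
scene punch 0.7 ztop 0.0192 180 [618.4 197.1  55.8] [0.6141 0.1974] rect [617.7 198.5] [111.4  19.9] 25.8 col [146. 137. 121.]
scene clip_body 0.44 ztop 0.0163 95 [384.4 372.   19.5] [0.3857 0.366 ] rect [383.2 369.4] [30.7 34.6] 43.2 col [153. 104. 151.]
row yaw 79.18936451205204
tcp [ 0.239  -0.5503  0.2313] t 1.6 open 0.0854 shift units total [-2.0252  1.3746  0.2709] mm [-607.6  412.4   81.3] rows>= 17 per [-0.1191  0.0809  0.0159]
yaw now 113.5 turn about tool z units -0.9287 rows>= 7 tilt [-0.0001  0.0001 -1.    ]
```

>>> {"op": "move_arm", "data": {"deltas": [[0,[-0.113,0.0762,0.0151],[0,0,0]],[0,[-0.113,0.0762,0.0151],[0,0,0]],[0,[-0.113,0.0762,0.0151],[0,0,0]],[0,[-0.113,0.0762,0.0151],[0,0,0]],[0,[-0.113,0.0762,0.0151],[0,0,0]],[0,[-0.113,0.0762,0.0151],[0,0,0]],[0,[-0.113,0.0762,0.0151],[0,0,0]],[0,[-0.113,0.0762,0.0151],[0,0,0]],[0,[-0.113,0.0762,0.0151],[0,0,0]],[0,[-0.113,0.0762,0.0151],[0,0,0]],[0,[-0.113,0.0762,0.0151],[0,0,0]],[0,[-0.113,0.0762,0.0151],[0,0,0]],[0,[-0.113,0.0762,0.0151],[0,0,0]],[0,[-0.113,0.0762,0.0151],[0,0,0]],[0,[-0.113,0.0762,0.0151],[0,0,0]],[0,[-0.113,0.0762,0.0151],[0,0,0]],[0,[-0.113,0.0762,0.0151],[0,0,0]],[0,[-0.113,0.0762,0.0151],[0,0,0]],[0,[0,0,0],[0,0,-0.13]],[0,[0,0,0],[0,0,-0.13]]], "squeeze": 30}}

```text
time_s: 3.6
tcp_pos: [0.6349, 0.0715, 0.1485]
eef_rot: [[-0.772, -0.636, -0.002], [-0.636, 0.772, -0.001], [0.002, 0.001, -1.0]]
contact_force: [-0.6, -0.5, -0.1]
opening: 0.0855
grip_force: 0.0
```

>>> {"op": "move_arm", "data": {"deltas": [[0,[0,0,0],[0,0,-0.13]],[0,[0,0,0],[0,0,-0.13]],[0,[0,0,0],[0,0,-0.13]],[0,[0,0,0],[0,0,-0.13]],[0,[0,0,0],[0,0,-0.13]],[0,[0,0,0],[0,0,0]]]}}

```text
time_s: 4.2
tcp_pos: [0.6348, 0.0702, 0.1497]
eef_rot: [[-0.205, -0.979, -0.0], [-0.979, 0.205, 0.0], [0.0, 0.0, -1.0]]
contact_force: [-0.6, -0.1, 0.3]
opening: 0.0854
grip_force: 0.0
```

```bash
cat > look.py <<'E'
import sys
from h import *
def look(n,show=None):
    p,d=imaging.grab_frame('wrist');C=cloud('wrist',d)
    for r in finder.trace(n,'wrist')[:2]:
        Q=C[r['pixels']&(d>0)]
        if len(Q)<20: continue
        zt=np.percentile(Q[:,2],90);T=Q[Q[:,2]>zt-.006]
        rect=cv2.minAreaRect(T[:,:2].astype(np.float32)*1000)
        print(n,round(r['conf'],2),r['point'],'ztop',zt.round(4),len(T),'circ',fitcirc(T),'rect',np.round(rect[0],1),np.round(rect[1],1),round(rect[2],1),'col',p[r['pixels']].mean(0).round())
    if show: save('wrist',show,p)
if __name__=='__main__': look(sys.argv[1],sys.argv[2] if len(sys.argv)>2 else None)
E
python3 look.py spool w1.png; python3 -c "
from h import *
plan([.635,.070,.006],-10.8)"
```

```text
spool 0.61 [318.6, 188.0] ztop 0.0452 1692 circ [634.   68.9  18.1] rect [634.   68.5] [35.5 35.1] 7.9 col [180. 172. 158.]
tcp [0.6348 0.0703 0.1497] t 4.3 open 0.0856 shift units total [ 0.0007 -0.0009  0.479 ] mm [  0.2  -0.3 143.7] rows>= 4 per [ 0.0002 -0.0002  0.1198]
yaw now 167.9 turn about tool z units -0.0222 rows>= 1 tilt [-1.e-04  0.e+00 -1.e+00]
```

>>> {"op": "move_arm", "data": {"deltas": [[0,[0.004,0.0,0.09],[0,0,0]],[0,[0,0,0.09],[0,0,0]],[0,[0,0,0.09],[0,0,0]],[0,[0,0,0.09],[0,0,0]],[0,[0,0,0.07],[0,0,0]],[0,[0,0,0.05],[0,0,0]],[0,[0,0,0],[0,0,0]],[1,[0,0,0],[0,0,0]],[1,[0,0,0],[0,0,0]],[1,[0,0,0],[0,0,0]],[1,[0,0,0],[0,0,0]],[1,[0,0,0],[0,0,0]],[1,[0,0,0],[0,0,0]],[1,[0,0,0],[0,0,0]]], "squeeze": 30}}

```text
time_s: 5.7
tcp_pos: [0.6351, 0.0693, 0.0072]
eef_rot: [[-0.206, -0.978, 0.002], [-0.978, 0.206, 0.0], [-0.001, -0.001, -1.0]]
contact_force: [-1.9, 1.1, 5.3]
opening: 0.0328
grip_force: 29.3
```

>>> {"op": "move_arm", "data": {"deltas": [[1,[0,0,-0.06],[0,0,0]],[1,[0,0,-0.1],[0,0,0]],[1,[0,0,-0.1],[0,0,0]],[1,[0,0,-0.1],[0,0,0]],[1,[0.06,0.022,0],[0,0,0]],[1,[0.11,0.04,0],[0,0,0]],[1,[0.11,0.04,0],[0,0,0]],[1,[0.11,0.04,0],[0,0,0]],[1,[0.11,0.04,0],[0,0,0]],[1,[0.11,0.04,0],[0,0,0]],[1,[0.11,0.04,0],[0,0,0]],[1,[0.11,0.04,0],[0,0,0]],[1,[0.11,0.04,0],[0,0,0]],[1,[0.11,0.04,0],[0,0,0]],[1,[0.06,0.022,0],[0,0,0]],[1,[0,0,0],[0,0,0]],[1,[0,0,0],[0,0,0]]]}}

```text
time_s: 7.4
tcp_pos: [0.4471, -0.2318, 0.1137]
eef_rot: [[-0.208, -0.978, 0.0], [-0.978, 0.208, 0.0], [-0.0, -0.0, -1.0]]
contact_force: [-0.8, 0.3, 0.4]
opening: 0.0327
grip_force: 29.8
```

```bash
python3 look.py liner_green w2.png; python3 - <<'E'
from h import *
for c in ['top']:
    p,d=imaging.grab_frame(c);C=cloud(c,d);hsv=cv2.cvtColor(p,cv2.COLOR_RGB2HSV)
    for n,(lo,hi) in dict(yellow=(22,35),green=(50,75),blue=(100,125)).items():
        m=(hsv[...,0]>=lo)&(hsv[...,0]<=hi)&(hsv[...,1]>130)&(d>0)&(abs(C[...,2]-.022)<.01)&(abs(C[...,1]+.2)<.2)
        m=cv2.morphologyEx(m.astype(np.uint8),cv2.MORPH_OPEN,np.ones((3,3)))>0
        r=cv2.minAreaRect(C[m][:,:2].astype(np.float32)*1000);print(n,m.sum(),[np.round(x,1) for x in r])
plan([.448,-.2328,.03],-10.8)
E
```

```text
liner_green 0.8 [314.5, 188.1] ztop 0.0223 15214 circ [ 447.3 -234.6   73.4] rect [ 447.4 -233.3] [ 74.9 131.3] 78.7 col [ 50. 152.  74.]
yellow 0 [array([0., 0.]), array([0., 0.]), np.float64(0.0)]
green 308 [array([ 403., -225.]), array([68.4, 34.8]), np.float64(79.2)]
blue 274 [array([ 387.5, -313.2]), array([49.4, 38.1]), np.float64(80.1)]
tcp [ 0.4476 -0.2311  0.1136] t 7.55 open 0.0328 shift units total [ 0.0054 -0.0026  0.2788] mm [ 1.6 -0.8 83.6] rows>= 2 per [ 0.0027 -0.0013  0.1394]
yaw now 168.1 turn about tool z units -0.0178 rows>= 1 tilt [-1.e-04  2.e-04 -1.e+00]
```

View pics/w2.png

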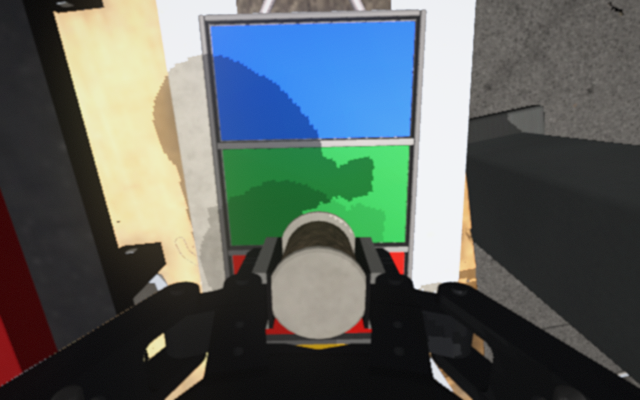

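The wrist picture shows the spool held upright over the row of pockets, with blue at the top, green at (318,195) and red below. The green pocket centre matches my estimate. Next I lower the spool and release it.

>>> {"op": "move_arm", "data": {"deltas": [[1,[0.005,-0.002,0.06],[0,0,-0.01]],[1,[0,0,0.09],[0,0,0]],[1,[0,0,0.07],[0,0,0]],[1,[0,0,0.04],[0,0,0]],[1,[0,0,0.017],[0,0,0]],[1,[0,0,0],[0,0,0]],[0.35,[0,0,0],[0,0,0]],[0.3,[0,0,0],[0,0,0]],[0.3,[0,0,0],[0,0,0]],[0.3,[0,0,0],[0,0,0]],[0.3,[0,0,-0.03],[0,0,0]],[0.3,[0,0,-0.08],[0,0,0]],[0.2,[0,0,-0.1],[0,0,0]],[0,[0,0,-0.1],[0,0,0]],[0,[0,0,0],[0,0,0]]]}}

```text
time_s: 9.05
tcp_pos: [0.4497, -0.2344, 0.1297]
eef_rot: [[-0.196, -0.981, 0.008], [-0.981, 0.196, -0.003], [0.001, -0.009, -1.0]]
contact_force: [0.2, 0.4, 0.8]
opening: 0.0856
grip_force: 0.0
```

```bash
python3 look.py spool; python3 - <<'E'
from h import *
plan([.471,.253,.14],-10.8)
E
```

```text
spool 0.56 [323.9, 205.0] ztop 0.0644 2344 circ [ 445.9 -233.1   18.1] rect [ 445.9 -233.3] [35.3 35.4] 51.1 col [184. 181. 170.]
spool 0.47 [323.2, 83.9] ztop 0.0194 19197 circ [ 431.7 -310.2   73.1] rect [ 431.6 -310.7] [ 72.4 131.3] 79.3 col [ 62. 133. 228.]
tcp [ 0.4479 -0.2333  0.1248] t 9.15 open 0.0852 shift units total [-1.6047  0.2427 -0.0503] mm [-481.4   72.8  -15.1] rows>= 11 per [-0.1459  0.0221 -0.0046]
yaw now 168.7 turn about tool z units -0.0087 rows>= 1 tilt [ 0.0021  0.     -1.    ]
```

>>> {"op": "move_arm", "data": {"deltas": [[0,[-0.06,0.009,-0.02],[0,0,0]],[0,[-0.1289,0.0195,-0.03],[0,0,0]],[0,[-0.1289,0.0195,0],[0,0,0]],[0,[-0.1289,0.0195,0],[0,0,0]],[0,[-0.1289,0.0195,0],[0,0,0]],[0,[-0.1289,0.0195,0],[0,0,0]],[0,[-0.1289,0.0195,0],[0,0,0]],[0,[-0.1289,0.0195,0],[0,0,0]],[0,[-0.1289,0.0195,0],[0,0,0]],[0,[-0.1289,0.0195,0],[0,0,0]],[0,[-0.1289,0.0195,0],[0,0,0]],[0,[-0.1289,0.0195,0],[0,0,0]],[0,[-0.1289,0.0195,0],[0,0,0]],[0,[0,0,0],[0,0,0]],[0,[0,0,0],[0,0,0]]]}}

```text
time_s: 10.65
tcp_pos: [0.4699, 0.2539, 0.1372]
eef_rot: [[-0.195, -0.981, -0.002], [-0.981, 0.195, -0.002], [0.002, 0.002, -1.0]]
contact_force: [0.8, -0.5, -0.4]
opening: 0.0852
grip_force: 0.0
```

```bash
python3 look.py round_die w3.png; python3 - <<'E'
from h import *
plan([.471,.253,.006],-10.8)
E
```

```text
round_die 0.66 [316.5, 204.1] ztop 0.033 578 circ [470.7 251.6  20.3] rect [470.9 251.1] [39.6 39.1] 20.4 col [127. 114.  99.]
tcp [0.4704 0.2529 0.1381] t 10.75 open 0.0857 shift units total [-0.0012 -0.0023  0.4402] mm [ -0.4  -0.7 132.1] rows>= 3 per [-0.0004 -0.0008  0.1467]
yaw now 168.7 turn about tool z units -0.009 rows>= 1 tilt [-9.e-04 -9.e-04 -1.e+00]
```

View pics/w3.png

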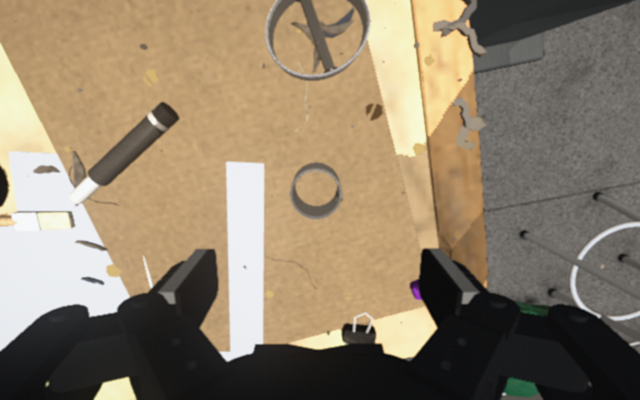

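The picture shows the round die at (316,190), clear of the heel die at (318,40) and the white ruler. I'll grip it now.

>>> {"op": "move_arm", "data": {"deltas": [[0,[0.004,-0.002,0.09],[0,0,0]],[0,[0,0,0.1],[0,0,0]],[0,[0,0,0.1],[0,0,0]],[0,[0,0,0.09],[0,0,0]],[0,[0,0,0.06],[0,0,0]],[0,[0,0,0],[0,0,0]],[1,[0,0,0],[0,0,0]],[1,[0,0,0],[0,0,0]],[1,[0,0,0],[0,0,0]],[1,[0,0,0],[0,0,0]],[1,[0,0,0],[0,0,0]],[1,[0,0,0],[0,0,0]],[1,[0,0,0],[0,0,0]]], "squeeze": 40}}

```text
time_s: 12.05
tcp_pos: [0.4717, 0.2529, 0.0084]
eef_rot: [[-0.196, -0.981, 0.002], [-0.981, 0.196, 0.001], [-0.002, -0.002, -1.0]]
contact_force: [-0.7, -0.4, 6.0]
opening: 0.0385
grip_force: 40.9
```

```bash
python3 - <<'E'
from h import *
plan([.4325,-.3105,.11],-11)
E
```

```text
tcp [0.4717 0.2529 0.0084] t 12.05 open 0.0385 shift units total [ 1.8668 -0.2405 -0.3416] mm [ 560.   -72.1 -102.5] rows>= 13 per [ 0.1436 -0.0185 -0.0263]
yaw now 168.7 turn about tool z units -0.005 rows>= 1 tilt [ 0.002   0.0013 -1.    ]
```

>>> {"op": "move_arm", "data": {"deltas": [[1,[0,0,-0.06],[0,0,0]],[1,[0,0,-0.11],[0,0,0]],[1,[0,0,-0.12],[0,0,0]],[1,[0,0,-0.12],[0,0,0]],[1,[0.06,-0.0075,0],[0,0,0]],[1,[0.138,-0.0178,0],[0,0,0]],[1,[0.138,-0.0178,0],[0,0,0]],[1,[0.138,-0.0178,0],[0,0,0]],[1,[0.138,-0.0178,0],[0,0,0]],[1,[0.138,-0.0178,0],[0,0,0]],[1,[0.138,-0.0178,0],[0,0,0]],[1,[0.138,-0.0178,0],[0,0,0]],[1,[0.138,-0.0178,0],[0,0,0]],[1,[0.138,-0.0178,0],[0,0,0]],[1,[0.138,-0.0178,0],[0,0,0]],[1,[0.138,-0.0178,0],[0,0,0]],[1,[0.138,-0.0178,0],[0,0,0]],[1,[0.138,-0.0178,0],[0,0,0]],[1,[0.013,0,0],[0,0,0]],[1,[0,0,0],[0,0,0]]]}}

```text
time_s: 14.05
tcp_pos: [0.4304, -0.3117, 0.1286]
eef_rot: [[-0.199, -0.98, -0.001], [-0.98, 0.199, 0.001], [-0.001, 0.002, -1.0]]
contact_force: [0.5, -0.2, -0.8]
opening: 0.039
grip_force: 40.6
```

```bash
python3 look.py liner_blue; python3 - <<'E'
from h import *
plan([.4325,-.3105,.0315],-11)
E
```

```text
liner_blue 0.74 [329.6, 338.9] ztop 0.0232 947 circ [ 443.3 -247.2   83.2] rect [ 428.9 -239.8] [154.3  96.7] 64.3 col [165.  34.  30.]
liner_blue 0.65 [312.7, 189.4] ztop 0.0226 13326 circ [ 433.  -309.2   73.4] rect [ 433.6 -310.4] [ 75.1 132.2] 80.4 col [ 46.  99. 189.]
tcp [ 0.4311 -0.3103  0.1292] t 14.15 open 0.0389 shift units total [-0.     -0.0048  0.3257] mm [-0.  -1.4 97.7] rows>= 3 per [-0.     -0.0016  0.1086]
yaw now 168.7 turn about tool z units -0.0052 rows>= 1 tilt [-5.e-04  7.e-04 -1.e+00]
```

>>> {"op": "move_arm", "data": {"deltas": [[1,[0,-0.004,0.07],[0,0,0]],[1,[0,0,0.09],[0,0,0]],[1,[0,0,0.08],[0,0,0]],[1,[0,0,0.06],[0,0,0]],[1,[0,0,0.024],[0,0,0]],[1,[0,0,0],[0,0,0]],[0.35,[0,0,0],[0,0,0]],[0.25,[0,0,0],[0,0,0]],[0.25,[0,0,0],[0,0,0]],[0.25,[0,0,0],[0,0,0]],[0.25,[0,0,-0.03],[0,0,0]],[0.25,[0,0,-0.08],[0,0,0]],[0.2,[0,0,-0.12],[0,0,0]],[0,[0,0,-0.14],[0,0,0]],[0,[0,0,-0.05],[0,0,0]],[0,[0,0,0],[0,0,0]]]}}

```text
time_s: 15.75
tcp_pos: [0.4337, -0.3119, 0.1626]
eef_rot: [[-0.196, -0.981, 0.006], [-0.981, 0.196, -0.003], [0.001, -0.006, -1.0]]
contact_force: [0.1, 0.0, -0.3]
opening: 0.0853
grip_force: 0.0
```

```bash
python3 look.py round_die; python3 - <<'E'
from h import *
plan([.617,.197,.15],-63)
E
```

```text
round_die 0.55 [322.4, 205.3] ztop 0.0521 548 circ [ 430.8 -310.4   20.6] rect [ 431.2 -311. ] [39.2 39.3] 33.2 col [ 96.  99. 112.]
tcp [ 0.4324 -0.311   0.1583] t 15.85 open 0.0853 shift units total [-1.781  -0.2708  0.0288] mm [-534.3  -81.2    8.7] rows>= 13 per [-0.137  -0.0208  0.0022]
yaw now 168.7 turn about tool z units 0.8613 rows>= 7 tilt [ 2.e-04  6.e-04 -1.e+00]
```

>>> {"op": "move_arm", "data": {"deltas": [[0,[-0.066,-0.01,0],[0,0,0]],[0,[-0.1225,-0.0186,0],[0,0,0]],[0,[-0.1225,-0.0186,0],[0,0,0]],[0,[-0.1225,-0.0186,0],[0,0,0]],[0,[-0.1225,-0.0186,0],[0,0,0]],[0,[-0.1225,-0.0186,0],[0,0,0]],[0,[-0.1225,-0.0186,0],[0,0,0]],[0,[-0.1225,-0.0186,0],[0,0,0]],[0,[-0.1225,-0.0186,0],[0,0,0]],[0,[-0.1225,-0.0186,0],[0,0,0]],[0,[-0.1225,-0.0186,0],[0,0,0]],[0,[-0.1225,-0.0186,0],[0,0,0]],[0,[-0.1225,-0.0186,0],[0,0,0]],[0,[-0.1225,-0.0186,0],[0,0,0]],[0,[-0.1225,-0.0186,0],[0,0,0]],[0,[0,0,0],[0,0,0.12]],[0,[0,0,0],[0,0,0.12]],[0,[0,0,0],[0,0,0.12]]]}}

```text
time_s: 17.65
tcp_pos: [0.6161, 0.197, 0.156]
eef_rot: [[-0.547, -0.837, -0.003], [-0.837, 0.547, -0.002], [0.003, 0.002, -1.0]]
contact_force: [-0.0, -0.1, 0.1]
opening: 0.085
grip_force: 0.0
```

>>> {"op": "move_arm", "data": {"deltas": [[0,[0,0,0],[0,0,0.125]],[0,[0,0,0],[0,0,0.125]],[0,[0,0,0],[0,0,0.125]],[0,[0,0,0],[0,0,0.125]],[0,[0,0,0],[0,0,0]],[0,[0,0,0],[0,0,0]]]}}

```text
time_s: 18.25
tcp_pos: [0.6164, 0.1966, 0.1571]
eef_rot: [[-0.889, -0.458, -0.002], [-0.458, 0.889, -0.001], [0.002, 0.0, -1.0]]
contact_force: [0.0, -0.7, -0.5]
opening: 0.0853
grip_force: 0.0
```

```bash
python3 look.py punch w4.png; python3 - <<'E'
from h import *
plan([.617,.197,.004],-63)
E
```

```text
punch 0.8 [312.2, 177.0] ztop 0.018 2145 circ [618.5 197.4  55.8] rect [619.4 195.5] [111.3  17. ] 27.5 col [86. 78. 69.]
punch 0.74 [498.5, 292.0] ztop 0.0235 258 circ [606.9 330.3  95.1] rect [609.9 329.5] [190.2  12. ] 74.9 col [196.  90.  48.]
tcp [0.6166 0.1967 0.1577] t 18.35 open 0.0854 shift units total [-2.100e-03  2.000e-04  5.124e-01] mm [-6.000e-01  1.000e-01  1.537e+02] rows>= 4 per [-5.000e-04  1.000e-04  1.281e-01]
yaw now 117.2 turn about tool z units 0.0038 rows>= 1 tilt [-1.1e-03 -5.0e-04 -1.0e+00]
```

View pics/w4.png

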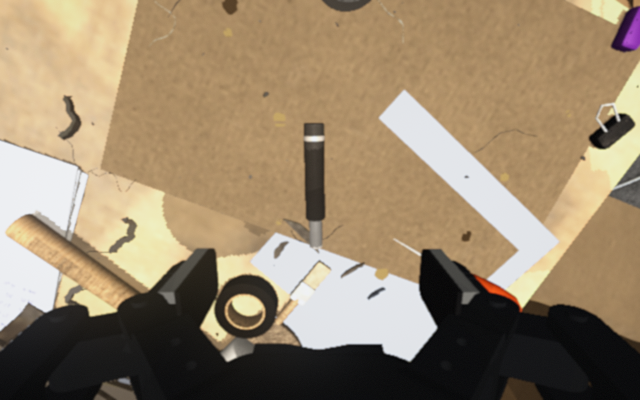

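The punch is at (315,175), aligned with the tool and with its silver nose down-image. The fingers have clear ground on both sides: the tape roll at (245,305) and the awl at (500,290) are far enough off. I'll grip it slightly towards the handle end.

>>> {"op": "move_arm", "data": {"deltas": [[0,[0.01,-0.003,0.09],[0,0,0]],[0,[0,0,0.12],[0,0,0]],[0,[0,0,0.12],[0,0,0]],[0,[0,0,0.1],[0,0,0]],[0,[0,0,0.06],[0,0,0]],[0,[0,0,0.022],[0,0,0]],[0,[0,0,0],[0,0,0]],[1,[0,0,0],[0,0,0]],[1,[0,0,0],[0,0,0]],[1,[0,0,0],[0,0,0]],[1,[0,0,0],[0,0,0]],[1,[0,0,0],[0,0,0]],[1,[0,0,0],[0,0,0]],[1,[0,0,0],[0,0,0]],[1,[0,0,0],[0,0,0]]], "squeeze": 50}}

```text
time_s: 19.85
tcp_pos: [0.615, 0.1949, 0.0056]
eef_rot: [[-0.89, -0.455, 0.001], [-0.455, 0.89, 0.0], [-0.001, -0.0, -1.0]]
contact_force: [-0.6, 0.8, 5.0]
opening: 0.017
grip_force: 51.8
```

```bash
python3 - <<'E'
from h import *
plan([.4725,-.079,.1],-101)
E
```

```text
tcp [0.615  0.1949 0.0056] t 19.85 open 0.017 shift units total [ 0.8383 -0.5965 -0.3154] mm [ 251.5 -178.9  -94.6] rows>= 8 per [ 0.1048 -0.0746 -0.0394]
yaw now 117.1 turn about tool z units 0.6348 rows>= 5 tilt [ 1.e-03  4.e-04 -1.e+00]
```

>>> {"op": "move_arm", "data": {"deltas": [[1,[0,0,-0.04],[0,0,0]],[1,[0,0,-0.08],[0,0,0.127]],[1,[0,0,-0.08],[0,0,0.127]],[1,[0,0,-0.08],[0,0,0.127]],[1,[0,0,-0.05],[0,0,0.127]],[1,[0,0,0],[0,0,0.127]],[1,[0.02,-0.06,0],[0,0,0]],[1,[0.034,-0.115,0],[0,0,0]],[1,[0.034,-0.115,0],[0,0,0]],[1,[0.034,-0.115,0],[0,0,0]],[1,[0.034,-0.115,0],[0,0,0]],[1,[0.034,-0.115,0],[0,0,0]],[1,[0.034,-0.115,0],[0,0,0]],[1,[0.034,-0.115,0],[0,0,0]],[1,[0.034,-0.115,0],[0,0,0]],[1,[0,0,0],[0,0,0]],[1,[0,0,0],[0,0,0]]]}}

```text
time_s: 21.55
tcp_pos: [0.472, -0.0777, 0.104]
eef_rot: [[-0.981, 0.193, 0.0], [0.193, 0.981, 0.0], [-0.0, 0.001, -1.0]]
contact_force: [0.8, -0.0, -0.1]
opening: 0.0172
grip_force: 51.1
```

```bash
python3 look.py punch w5.png;python3 look.py liner_yellow; python3 - <<'E'
from h import *
plan([.4728,-.0788,.029],-101)
E
```

```text
punch 0.89 [314.3, 234.8] ztop 0.1159 7560 circ [468.3 -75.   48.2] rect [468.3 -75.6] [17.4 95.9] 79.1 col [77. 71. 58.]
punch 0.36 [594.2, 104.8] ztop 0.0276 1394 circ [446.7 132.9  36. ] rect [447.7 120.6] [71.8 34.3] 4.7 col [77. 72. 65.]
liner_yellow 0.8 [292.4, 171.8] ztop 0.0221 8829 circ [460.8 -78.9  60.1] rect [460.8 -78.2] [72.7 98. ] 79.4 col [223. 209.  58.]
tcp [ 0.4726 -0.0765  0.1036] t 21.75 open 0.0163 shift units total [-0.0023 -0.0075  0.2488] mm [-0.7 -2.2 74.6] rows>= 2 per [-0.0011 -0.0037  0.1244]
yaw now 79.0 turn about tool z units 0.0006 rows>= 1 tilt [-7.e-04  1.e-04 -1.e+00]
```

View pics/w5.png

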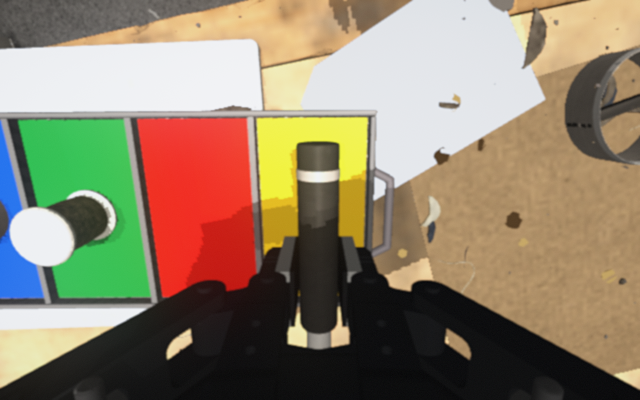

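The punch hangs straight and parallel to the yellow pocket, handle end at (318,155), with the spool upright at (85,220) in green. It needs a 2 mm shift sideways before I lower it.

>>> {"op": "move_arm", "data": {"deltas": [[1,[-0.002,-0.0075,0.06],[0,0,0]],[1,[0,0,0.09],[0,0,0]],[1,[0,0,0.06],[0,0,0]],[1,[0,0,0.03],[0,0,0]],[1,[0,0,0.012],[0,0,0]],[1,[0,0,0],[0,0,0]],[0.65,[0,0,0],[0,0,0]],[0.65,[0,0,0],[0,0,0]],[0.65,[0,0,0],[0,0,0]],[0.65,[0,0,0],[0,0,0]],[0.65,[0,0,-0.03],[0,0,0]],[0.65,[0,0,-0.08],[0,0,0]],[0.3,[0,0,-0.12],[0,0,0]],[0,[0,0,-0.12],[0,0,0]],[0,[0,0,-0.05],[0,0,0]],[0,[0,0,0],[0,0,0]]]}}

```text
time_s: 23.35
tcp_pos: [0.4739, -0.0795, 0.1517]
eef_rot: [[-0.982, 0.191, 0.005], [0.191, 0.982, 0.001], [-0.005, 0.002, -1.0]]
contact_force: [-0.0, 0.1, -0.4]
opening: 0.0844
grip_force: 0.0
```

```bash
python3 look.py punch; python3 - <<'E'
from h import *
p,d=imaging.grab_frame('top');C=cloud('top',d)
# clip outline in top view
m=(C[...,0]>.42)&(C[...,0]<.50)&(C[...,1]>.36)&(C[...,1]<.44)&(p.max(-1)<110)
T=C[m];print(m.sum(),T.mean(0),cv2.minAreaRect(T[:,:2].astype(np.float32)*1000))
plan([.46,.399,.15],-10.8)
E
```

```text
punch 0.82 [316.1, 186.6] ztop 0.0373 2585 circ [476.4 -79.   56.4] rect [476.5 -78.7] [ 17.1 112.4] 79.5 col [95. 88. 66.]
76 [0.46275449 0.39877894 0.01236733] ((463.88275146484375, 411.99041748046875), (39.93326187133789, 45.27296829223633), 17.782819747924805)
tcp [ 0.472  -0.0794  0.147 ] t 23.5 open 0.0854 shift units total [ 0.3442  1.5576 -0.0093] mm [103.2 467.3  -2.8] rows>= 11 per [ 0.0313  0.1416 -0.0008]
yaw now 79.0 turn about tool z units 1.4963 rows>= 12 tilt [-1.9e-03  4.0e-04 -1.0e+00]
```

>>> {"op": "move_arm", "data": {"deltas": [[0,[0.015,0.067,0],[0,0,0]],[0,[0.027,0.1242,0],[0,0,0]],[0,[0.027,0.1242,0],[0,0,0]],[0,[0.027,0.1242,0],[0,0,0]],[0,[0.027,0.1242,0],[0,0,0]],[0,[0.027,0.1242,0],[0,0,0]],[0,[0.027,0.1242,0],[0,0,0]],[0,[0.027,0.1242,0],[0,0,0]],[0,[0.027,0.1242,0],[0,0,0]],[0,[0.027,0.1242,0],[0,0,0]],[0,[0.027,0.1242,0],[0,0,0]],[0,[0.027,0.1242,0],[0,0,0]],[0,[0.027,0.1242,0],[0,0,0]],[0,[0,0,0],[0,0,0]],[0,[0,0,0],[0,0,0]]]}}

```text
time_s: 25.0
tcp_pos: [0.4613, 0.3985, 0.1459]
eef_rot: [[-0.982, 0.19, -0.002], [0.19, 0.982, -0.003], [0.002, -0.004, -1.0]]
contact_force: [0.6, -0.3, 0.8]
opening: 0.0853
grip_force: 0.0
```

```bash
python3 - <<'E'
from h import *
p,d=imaging.grab_frame('wrist');C=cloud('wrist',d);save('w','w6.png',p)
for r in finder.spot_point('clip_body','wrist')[:3]:
    u,v=np.round(r['point']).astype(int);print('pt',r['conf'],r['point'],C[v,u],p[v,u])
for r in finder.trace('clip_body','wrist')[:2]:
    m=r['pixels']&(d>0)&(p.max(-1)<110);Q=C[m];T=Q[Q[:,2]>.009]
    if len(T)>10: print(r['conf'],r['point'],len(T),np.percentile(T[:,2],90),T.mean(0),cv2.minAreaRect(T[:,:2].astype(np.float32)*1000),p[r['pixels']].mean(0))
plan([.46,.399,.004],79)
E
```

```text
pt 0.82 [256.6, 106.4] [0.38615432 0.36403921 0.01368168] [137  68 158]
0.63 [317.2, 187.6] 615 0.014820519794142761 [0.45882199 0.39916301 0.01355186] ((459.43536376953125, 399.0019836425781), (15.061134338378906, 30.793642044067383), 71.2391357421875) [78.11772666 67.00405954 54.52097429]
tcp [0.4621 0.3976 0.1478] t 25.15 open 0.0856 shift units total [0.0077 0.0037 0.4795] mm [  2.3   1.1 143.8] rows>= 4 per [0.0019 0.0009 0.1199]
yaw now 78.9 turn about tool z units -0.0011 rows>= 1 tilt [-5.e-04 -7.e-04 -1.e+00]
```

View pics/w6.png

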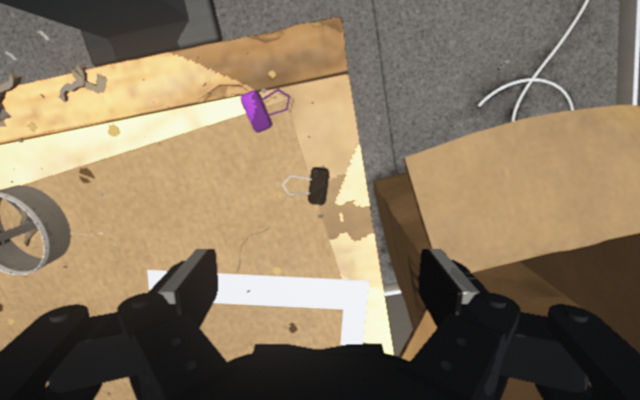

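```bash
python3 - <<'E'
from h import *
p,d=imaging.grab_frame('wrist');C=cloud('wrist',d)
for u,v in [(420,165),(480,190),(600,150),(420,200),(395,200),(385,180),(360,150)]: print(u,v,C[v,u].round(3),d[v,u])
E
```

```text
420 165 [ 0.504  0.542 -0.194] 0.48795667
480 190 [ 0.549  0.612 -0.165] 0.46867737
600 150 [ 0.527  0.782 -0.173] 0.46251163
420 200 [ 0.55   0.53  -0.174] 0.48091218
395 200 [ 0.644  0.554 -0.494] 0.81335384
385 180 [ 0.646  0.574 -0.724] 1.0349137
360 150 [ 0.439  0.44  -0.001] 0.28981474
```

The black clip is at (318,185) with its wires to the left, and the purple decoy is separate at (257,110). The box on the right is below table level, so it isn't in the way. I'll grip the clip across its 16 mm side.

>>> {"op": "move_arm", "data": {"deltas": [[0.3,[0.01,0.003,0.08],[0,0,0.13]],[0.3,[0,0,0.12],[0,0,0]],[0.3,[0,0,0.12],[0,0,0]],[0.3,[0,0,0.09],[0,0,0]],[0.3,[0,0,0.05],[0,0,0]],[0.3,[0,0,0.023],[0,0,0]],[0.3,[0,0,0],[0,0,0]],[1,[0,0,0],[0,0,0]],[1,[0,0,0],[0,0,0]],[1,[0,0,0],[0,0,0]],[1,[0,0,0],[0,0,0]],[1,[0,0,0],[0,0,0]],[1,[0,0,0],[0,0,0]]], "squeeze": 30}}

```text
time_s: 26.5
tcp_pos: [0.4598, 0.4007, 0.0047]
eef_rot: [[-0.947, 0.322, 0.001], [0.322, 0.947, 0.001], [-0.001, 0.002, -1.0]]
contact_force: [-1.6, -0.0, 5.3]
opening: 0.0147
grip_force: 31.9
```

```bash
python3 - <<'E'
from h import *
plan([.4619,-.1557,.12],79)
E
```

```text
tcp [0.4598 0.4007 0.0047] t 26.5 open 0.0147 shift units total [-0.6046 -1.7527 -0.387 ] mm [-181.4 -525.8 -116.1] rows>= 13 per [-0.0465 -0.1348 -0.0298]
yaw now 71.2 turn about tool z units -0.13 rows>= 1 tilt [ 0.0014  0.0015 -1.    ]
```

>>> {"op": "move_arm", "data": {"deltas": [[1,[0,0,-0.05],[0,0,0]],[1,[0,0,-0.1],[0,0,0]],[1,[0,0,-0.12],[0,0,0]],[1,[0,0,-0.117],[0,0,0]],[1,[-0.022,-0.066,0],[0,0,0]],[1,[-0.0448,-0.1297,0],[0,0,0]],[1,[-0.0448,-0.1297,0],[0,0,0]],[1,[-0.0448,-0.1297,0],[0,0,0]],[1,[-0.0448,-0.1297,0],[0,0,0]],[1,[-0.0448,-0.1297,0],[0,0,0]],[1,[-0.0448,-0.1297,0],[0,0,0]],[1,[-0.0448,-0.1297,0],[0,0,0]],[1,[-0.0448,-0.1297,0],[0,0,0]],[1,[-0.0448,-0.1297,0],[0,0,0]],[1,[-0.0448,-0.1297,0],[0,0,0]],[1,[-0.0448,-0.1297,0],[0,0,0]],[1,[-0.0448,-0.1297,0],[0,0,0]],[1,[-0.0448,-0.1297,0],[0,0,0]],[1,[0,0,0],[0,0,-0.13]],[1,[0,0,0],[0,0,0]]]}}

```text
time_s: 28.5
tcp_pos: [0.4609, -0.1571, 0.1198]
eef_rot: [[-0.981, 0.192, -0.0], [0.192, 0.981, 0.0], [0.0, 0.0, -1.0]]
contact_force: [-0.4, 1.2, -0.0]
opening: 0.0149
grip_force: 31.2
```

```bash
python3 look.py liner_red w7.png; python3 - <<'E'
from h import *
plan([.4619,-.1557,.028],79)
E
```

```text
liner_red 0.75 [317.4, 172.1] ztop 0.0222 12135 circ [ 448.  -154.9   61.6] rect [ 448.3 -154.2] [ 72.5 102.3] 79.1 col [220.  55.  44.]
tcp [ 0.4613 -0.1558  0.1197] t 28.6 open 0.0152 shift units total [-0.002   0.0006  0.3058] mm [-0.6  0.2 91.7] rows>= 3 per [-0.0007  0.0002  0.1019]
yaw now 78.8 turn about tool z units -0.0034 rows>= 1 tilt [ 0.e+00  3.e-04 -1.e+00]
```

View pics/w7.png

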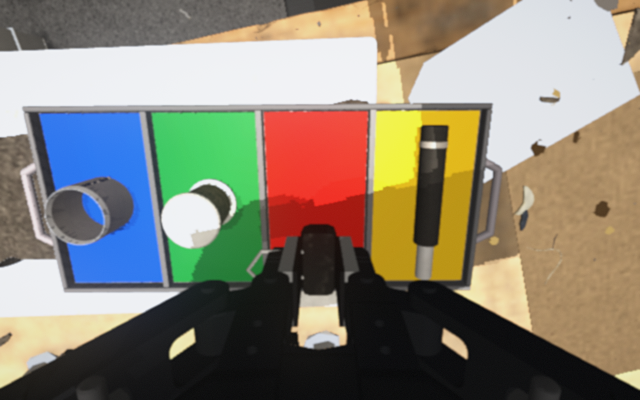

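The wrist picture shows the die upright in blue, the spool upright in green and the punch flat in yellow, with the clip held over the red pocket. I'll place it now.

>>> {"op": "move_arm", "data": {"deltas": [[1,[-0.002,0,0.06],[0,0,0]],[1,[0,0,0.1],[0,0,0]],[1,[0,0,0.08],[0,0,0]],[1,[0,0,0.05],[0,0,0]],[1,[0,0,0.0175],[0,0,0]],[1,[0,0,0],[0,0,0]],[0.65,[0,0,0],[0,0,0]],[0.65,[0,0,0],[0,0,0]],[0.65,[0,0,0],[0,0,0]],[0.65,[0,0,-0.03],[0,0,0]],[0.65,[0,0,-0.08],[0,0,0]],[0.65,[0,0,-0.12],[0,0,0]],[0.65,[0,0,-0.15],[0,0,0]],[0.65,[0.1,0,-0.12],[0,0,0]],[0.65,[0.1,0,0],[0,0,0]],[0.65,[0,0,0],[0,0,0]],[0.65,[0,0,0],[0,0,0]]]}}

```text
time_s: 30.3
tcp_pos: [0.4031, -0.1446, 0.1782]
eef_rot: [[-0.982, 0.191, 0.002], [0.191, 0.982, 0.0], [-0.002, 0.001, -1.0]]
contact_force: [-0.4, 0.7, -0.2]
opening: 0.0299
grip_force: 0.0
```

```bash
for n in clip_body punch spool round_die; do python3 look.py $n f.png; done; python3 - <<'E'
from h import *
p,d=imaging.grab_frame('top');save('t','t9.png',cv2.resize(p[125:285,160:500],(800,376),interpolation=cv2.INTER_CUBIC))
E
```

```text
clip_body 0.65 [319.1, 250.0] ztop 0.0351 518 circ [ 462.  -154.1   16.1] rect [ 461.9 -155.2] [16.7 31.7] 79.5 col [54. 33. 30.]
punch 0.74 [403.6, 231.2] ztop 0.0394 1526 circ [462.8 -75.5  42. ] rect [462.6 -76.4] [17.4 82.8] 79.4 col [53. 48. 37.]
spool 0.59 [227.3, 256.1] ztop 0.0668 1286 circ [ 424.  -209.8   51.7] rect [ 428.4 -207. ] [ 32.1 102.4] 32.5 col [159. 155. 142.]
round_die 0.87 [140.6, 255.2] ztop 0.0536 738 circ [ 432.6 -310.6   20.5] rect [ 432.2 -310.6] [39.  40.1] 11.6 col [102. 101. 108.]
```

View pics/f.png

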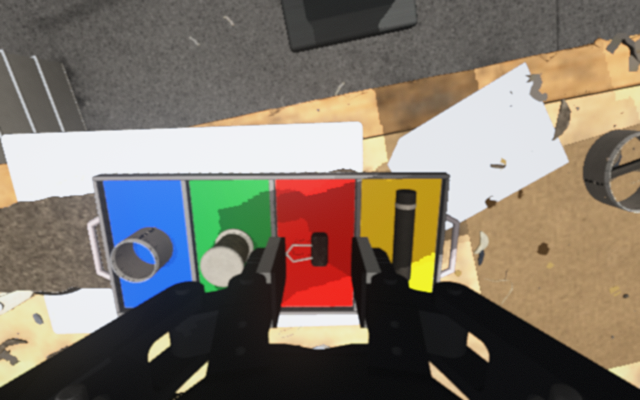

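View pics/t9.png

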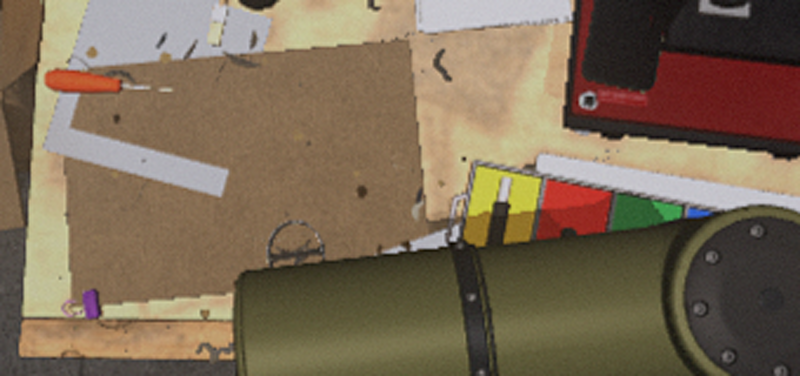

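All four parts sit upright or flat in the middle of their pockets: die (140,255), spool (227,256), clip (319,250) and punch (404,231). The heel die and awl haven't moved, and the gripper is clear of everything.

```bash
python3 -c "
from cell import manip
print(manip.job_done())"
```

```text
the job is handed in; nothing more can be done
None
```

The tray is packed and handed in at about 31 s of the 109 s: spool upright on green, round die upright on blue, punch flat along yellow and clip flat on red, with the heel die and orange awl left where they were.

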